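# Slide the setting block home in its own rack bay

### The job

Put the loose green-marked setting block away: keeping it flat on the mat, slide it nose first into the rack bay with the green tag, and press it gently home until the sprung stop plate hidden under the hood is pushed right in and you feel it go solid, then leave it there. Do not force it, and leave the yellow-marked block and the pliers where they are.

Things in the scene. Friction and masses are not known exactly. Their poses are not given: they have to be found in the camera images.
- setting_block: Loose aluminium block, 104 mm long (own x), 86 mm wide (y), 32 mm high, 0.28 to 0.56 kg, too wide to grip well. Green stripe on top near its rear end (-x) and a green rear face; the nose is the +x end, its upright corners rounded at 6 mm. Origin: centre of the underside. It starts flat on the mat in front of the rack, turned up to 0.45 rad either way from world +x.
- setting_block_nose (a point): Centre of the setting block's nose face, 52 mm ahead of the block's origin (+x) and 16 mm above the underside; axes as the block's.
- bay_green: Fixed rack bay with the green tag, one of three alike side by side at 100 mm pitch, in any order. Origin: on the mat, middle of its open mouth; own x points into the bay, z up. Side walls 37 mm high, 92 mm apart inside (flaring to about 98 mm over the first 18 mm), run from the mouth to x = 112 mm. No floor: the block slides on the mat. A hood covers it from x = 58 mm on.
- tag_green (a point): Middle of the green tag plate (80 mm wide, 28 mm high), upright on the front edge of the green bay's hood, 61 mm in from the mouth and 55 mm above the mat; its top is at 69 mm. The hood behind it is 37 mm clear inside, 41 mm high outside, with a thumbscrew up to 55 mm. Axes as the bay's.
- plunger_green (a joint): Sprung stop plate that the block's nose meets inside the green bay, hidden under the hood: 0 when free, 0.004 m when pushed right in (toward the back of the bay). The free plate stands anywhere from 66 to 86 mm in from the mouth, set afresh each time and not shown. Its spring is weak (0.2 to 1 N): the block's own friction on the mat holds it in; at full travel it is solid.
- yellow_block: The same kind of block with yellow markings, standing home in the bay with the yellow tag (next to the green bay or one farther); loose. Origin: centre of the underside.
- pliers: Red-handled long-nose pliers, 151 mm long, 44 mm wide, 10 mm high, lying loose on the mat to the right of the rack. Origin: centre of the underside.

How it is judged:
On the way, in this order (a step that is already met when the one before it is completed fails the run):
1. the block's nose is at least 20 mm inside the mouth of the green bay (x of setting_block_nose in the frame of bay_green above 0.02 m and y of setting_block_nose in the frame of bay_green between -0.012 and 0.012 m), for 0.1 s.
2. the block has pushed the green bay's stop plate right in (over 3.2 of its 4 mm) (value of joint plunger_green above 0.0032 m and x of setting_block_nose in the frame of bay_green above 0.055 m), for 0.05 s.
At the end, for the whole second after the job is handed in: The green-marked block lies flat and at rest in the green-tagged bay, in line with it within 0.08 rad and within 8 mm of its centre line, its nose over 55 mm in, and it keeps the stop plate pushed in by more than 2 of its 4 mm (value of joint plunger_green above 0.002 m and x of setting_block_nose in the frame of bay_green above 0.055 m and y of setting_block_nose in the frame of bay_green between -0.008 and 0.008 m and angle between the x axis of setting_block and the x axis of bay_green, either way round below 0.08 rad and angle between setting_block's own z axis and vertical below 0.05 rad and linear speed of setting_block below 0.01 m/s); the robot touches nothing.
It fails at once if the block was forced: it pressed on the green bay with over 25 N (contact force between setting_block and bay_green above 25 N).
It fails at once if the setting block was lifted more than 15 mm off the mat (height (world z) of setting_block above 0.015 m).
It fails at once if the yellow-marked block was moved more than 15 mm (distance of yellow_block from where it was at the start of the episode above 0.015 m).
It fails at once if the pliers were moved more than 20 mm (distance of pliers from where it was at the start of the episode above 0.02 m).
It also fails if it takes over 58 s, if anything falls off the work surface, if the arm or the gripper's body presses on something with over 40 N, if the wrist force passes 120 N, or if a joint passes its speed limit or range.

### The arm

A 7-joint arm with a two-finger parallel gripper is mounted at the origin on the work surface; the furniture and walls round the work are solid. World frame = base frame: x ahead of the robot, y to its left, z up, the work surface at z = 0. Lengths are in m, angles in rad, forces in N, time in s.
With the tool pointing down it reaches from about 0.4 to 0.875 m from the base axis. Payload 19.3 kg.
Tool frame: the origin (TCP) lies on the centre line of the jaws, within the pads' length; the fingertips stand 14 mm ahead of it and the grasp point (between the pads) lies 5 mm behind it; z points along the fingers, y is the line along which they close (so a half turn about z gives the same grasp; the last joint's range is limited). The gripper opens to 85 mm and grips with 20 to 120 N. Pads are 22 mm wide; open, the fingers measure 114 mm over their backs; the gripper's body (76 mm by 85 mm) begins 54 mm behind the grasp point. The pads swing forward as they close: fully open they stand 13 mm farther back than shut.
Start: joints at [1.138, 0.521, -0.036, 1.599, 0.021, 1.021, -0.113], TCP at [0.222, -0.584, 0.245] pointing down, gripper open.
Joint ranges: [-2.91, 2.91], [-0.3, 2.13], [-1.5, 1.42], [0.17, 2.43], [-1.26, 4.41], [0.16, 1.93], [-2.52, 2.52]. Speed limits (rad/s): [1.89, 1.89, 2.39, 2.39, 3.01, 3.01, 3.01].

### API

Orientations are given as [roll, pitch, yaw] about the fixed x, y, z axes, in that order (R = Rz(yaw) Ry(pitch) Rx(roll)).
In Python, from workcell import bot, grab_frame, regions_of gives the robot as it stands. The module is installed in compiled form; this text tells all that it offers.
- The arm moves only by the tool play_rows, never from a script. Its argument "plan" is a list of rows, each a list of 3 entries, a list of its own where there are three numbers: the shift along the tool's x, y, z in units of 2.5 cm (1.0 is 2.5 cm), then the turn, a rotation vector about the tool's x, y, z in units of 0.15 rad (1.0 is 0.15 rad), then the closure, from -1 (fully open) to 1 (shut). In form: [[[tx, ty, tz], [rx, ry, rz], jaw], ...]. A call has 1 to 20 rows; each row shifts and turns the commanded pose from where the row before left it, along the tool's axes as they then stand; what a row does not reach is not made up. A row lasts 1/8 s, in which the tool goes at most 62.5 mm and 10.7 degrees, less where a joint would pass 70% of its speed; a pose out of reach is approached as far as the arm can. A call with a number of a shift or a turn outside -1 to 1 is refused whole. A call with a gripper value outside its range is refused whole. The fingers move at their own pace and stop on an object; "newtons" is the grip in N (left out, the last holds). Time passes only in rows, so rows that do not move let the fingers close. It gives the time, the measured TCP pose, the force, the opening and the grip force at its end, in the units of the state.
- bot.observe(): the state, without advancing time (a new reading comes with each control period).
- grab_frame(name): name is "side" or "top"; returns a dict with "pixels" (480x640x3 uint8, red, green, blue), "depth" (480x640 float32, m along the optical axis (not along the pixel's ray), 0 where there is no reading), "camera_matrix" (3x3 intrinsics, pixels), "R" (3x3) and "t" (3): a world point X has camera coordinates R X + t. Camera axes: x right, y down, z forward; pixel columns grow to the right and rows downward; lengths in m; the calibration is good to about 2 mm. A picture is of the moment at which its call begins.
- bot.job_done(): hands the job in; it is judged then, once.
Trained networks look in the newest picture that a camera, given by its name, has taken for a name from the list of things; names that differ only in an ending like _2 or _b are one class to them, and where a whole thing is asked for, a point or a joint stands for the part that bears it (a point fixed in the world has none). Each returns a list of dicts, best first, with "p" (0 to 1); they miss things now and then, are a little off and sometimes report something else, mostly with a low value. They report only what shows in the picture. A call takes as long as a camera call.
- regions_of(thing, camera): "mask" (480x640 bool, what is visible of it) and "box" ([left, top, right, bottom] in pixels, round what is visible of it).
The state is a dict: "clock": time; "qpos": joint angles; "qd": joint speeds; "joint_efforts": joint torques, N m; "position": TCP position; "tool_rot": TCP orientation; "force": force on the tool from outside, world axes, zero at the start; "moment": the same for the moment, N m; "grip_width": finger opening in m; "finger_force": force on a finger pad.
Only numpy, scipy, OpenCV 4.12 (cv2) and the standard library are available. Lean on these libraries where they do the work, as an engineer would, in place of code of your own. Each camera call takes 0.05 s, during which the arm holds its last target. There are 200 camera calls.

## Working session

There is one attempt and no reset: what is moved stays moved. The work goes in short steps, Python scripts to look and compute and a tool call to move; the robot and the scene stay as the last step left them, time stands still between calls to the robot, and variables do not carry over. Pictures are saved under pics/ and viewed, at most 10 in all, crops included, and the job is handed in when it is done.

Besides the shell and the picture viewer there is one more tool, called as name([rows], argument=value, ...), one row to a line, values as JSON. play_rows: Moves the arm, as the interface text tells. Its arguments: {"type":"object","properties":{"plan":{"type":"array"},"newtons":{"type":"number"}},"required":["plan"]}

```bash
mkdir -p pics; cat > h.py <<'E'
import numpy as np, cv2
from workcell import bot, grab_frame, regions_of
def world(f):
    K=f["camera_matrix"];d=f["depth"];v,u=np.mgrid[0:480,0:640]
    c=np.stack([(u-K[0,2])/K[0,0]*d,(v-K[1,2])/K[1,1]*d,d],-1)
    return (c-f["t"])@f["R"]
def save(f,n): cv2.imwrite("pics/"+n,f["pixels"][:,:,::-1])
E
python3 - <<'E'
from h import *
s=bot.observe();print({k:np.round(v,3) for k,v in s.items()})
fs={}
for c in("top","side"):
    f=grab_frame(c);save(f,c+"0.png");W=world(f)
    print(c,"cam pos",np.round(-f["R"].T@f["t"],3))
    for t in("setting_block","bay_green","tag_green","yellow_block","pliers"):
        for r in regions_of(t,c)[:2]:
            m=r["mask"]&(f["depth"]>0);P=W[m]
            if len(P): print(c,t,round(r["p"],2),r["box"],m.sum(),np.round(np.median(P,0),3),np.round(np.percentile(P,2,0),3),np.round(np.percentile(P,98,0),3))
E
```

```text
{'clock': np.float64(0.0), 'qpos': array([ 1.138,  0.522, -0.036,  1.6  ,  0.021,  1.021, -0.113]), 'qd': array([-0.002,  0.   , -0.   ,  0.   , -0.001,  0.001,  0.001]), 'joint_efforts': array([ 0.0000e+00, -9.2713e+01,  1.9800e+00, -3.6994e+01,  1.8000e-02,
        8.0000e-03, -0.0000e+00]), 'position': array([ 0.222, -0.584,  0.245]), 'tool_rot': array([-3.14 ,  0.   ,  0.363]), 'force': array([ 0.479,  0.028, -0.314]), 'moment': array([-0.05 ,  0.02 ,  0.001]), 'finger_force': np.float64(0.0), 'grip_width': np.float64(0.085)}
top cam pos [0.386 0.111 0.902]
top setting_block 0.87 [247.0, 265.7, 315.8, 348.3] 3769 [0.431 0.142 0.031] [0.381 0.097 0.027] [0.484 0.187 0.034]
top bay_green 0.81 [167.0, 163.6, 231.3, 236.7] 2516 [0.622 0.276 0.04 ] [0.551 0.222 0.003] [0.654 0.32  0.068]
top tag_green 0.93 [167.5, 167.8, 234.7, 235.9] 2491 [0.623 0.276 0.04 ] [0.551 0.222 0.007] [0.654 0.32  0.068]
top yellow_block 0.71 [237.1, 194.9, 292.8, 250.1] 2799 [0.565 0.171 0.031] [0.529 0.128 0.005] [0.605 0.212 0.034]
top pliers 0.83 [380.8, 207.5, 471.5, 233.1] 1010 [ 0.572 -0.093  0.006] 
[... 310 characters left out ...]
e setting_block 0.53 [151.4, 281.6, 252.5, 356.4] 3669 [0.603 0.291 0.033] [0.545 0.221 0.002] [0.652 0.324 0.069]
side bay_green 0.59 [149.3, 283.6, 252.3, 356.5] 3471 [0.603 0.293 0.033] [0.547 0.221 0.003] [0.65  0.324 0.069]
side bay_green 0.15 [315.3, 219.1, 362.4, 256.5] 411 [ 0.569 -0.09   0.008] [ 0.551 -0.158  0.   ] [ 0.589 -0.018  0.011]
side tag_green 0.68 [150.5, 283.1, 252.8, 357.1] 3614 [0.603 0.293 0.032] [0.546 0.221 0.002] [0.652 0.324 0.068]
side yellow_block 0.56 [221.7, 273.5, 294.9, 324.1] 2079 [0.55  0.177 0.032] [0.528 0.129 0.002] [0.609 0.213 0.035]
side pliers 0.78 [316.4, 218.1, 357.7, 255.1] 378 [ 0.569 -0.087  0.008] [ 0.551 -0.155  0.   ] [ 0.589 -0.017  0.011]
```

View pics/top0.png

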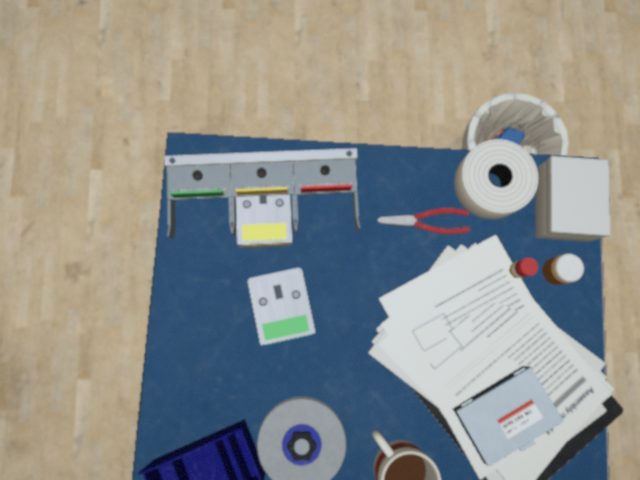

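View pics/side0.png

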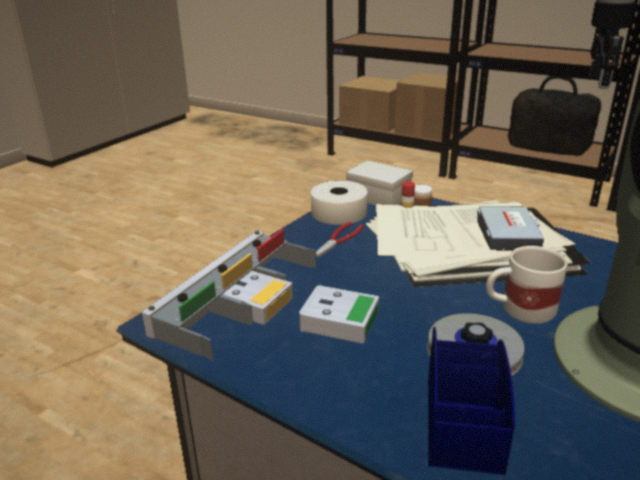

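The top view shows three bays. The green tag is at the far left (~198,193), with yellow next to it holding its block (~264,220). The loose block is at ~(281,306), with its stripe at the lower right (287,328), so the nose points up and slightly left. The side view agrees. Next I'll get exact poses.

```bash
cat >> h.py <<'E'
def block(cam="top",thing="setting_block",f=None):
    f=f or grab_frame(cam);W=world(f);c=None
    R=[r for r in regions_of(thing,cam)]
    m=R[0]["mask"]; m=cv2.dilate(m.astype(np.uint8),np.ones((5,5)))>0
    m&=(abs(W[...,2]-.032)<.006)&(f["depth"]>0)
    P=W[m][:,:2];
    c,(w,h),a=cv2.minAreaRect((P*1000).astype(np.float32))
    if w<h:a+=90
    a=(a+90)%180-90
    return f,W,m,np.array(c)/1000,sorted((w,h)),np.radians(a),R[0]["p"]
E
python3 - <<'E'
from h import *
f,W,m,c,s,a,p=block();print("green block",c,s,a,p,np.median(W[m][:,2]))
g=f["pixels"].astype(int);gm=m&(g[...,1]>g[...,0]+40);print("stripe",np.median(W[gm],0))
_,_,m2,c2,s2,a2,p2=block(thing="yellow_block",f=f);print("yellow",c2,s2,a2,p2)
H=W[...,2];ok=(f["depth"]>0)&(W[...,0]>.5)&(W[...,1]>-.02)&(W[...,1]<.36)
t=ok&(H>.06)&(H<.075);
hsv=cv2.cvtColor(f["pixels"],cv2.COLOR_RGB2HSV)
for n,lo,hi in(("green",40,85),("yellow",18,35),("red",0,8)):
    q=t&(hsv[...,0]>=lo)&(hsv[...,0]<=hi)&(hsv[...,1]>100);P=W[q]
    print(n,len(P),P.mean(0),P.min(0),P.max(0))
P=W[t][:,:2].astype(np.float32);vx,vy,x0,y0=cv2.fitLine(P,cv2.DIST_HUBER,0,.01,.01).ravel();print("tag line",vx,vy,x0,y0,"bay yaw",np.arctan2(-vx,vy) if vy>0 else np.arctan2(vx,-vy))
w=ok&(H>.03)&(H<.045)&(W[...,0]<.615)&(W[...,0]>.54)&~m2
for lo in np.arange(.54,.615,.01):
    y=np.sort(W[w&(W[...,0]>=lo)&(W[...,0]<lo+.01)][:,1]); 
    if len(y): 
        gs=np.split(y,np.where(np.diff(y)>.02)[0]+1);print(round(lo,3),[(round(k.min(),4),round(k.max(),4),len(k)) for k in gs])
f2=grab_frame("side");W2=world(f2);H2=W2[...,2]
t=(f2["depth"]>0)&(H2>.045)&(H2<.069)&(W2[...,0]>.58)&(W2[...,0]<.66)&(W2[...,1]>.2)&(W2[...,1]<.34)
h2=cv2.cvtColor(f2["pixels"],cv2.COLOR_RGB2HSV);t&=(h2[...,0]>40)&(h2[...,0]<85)&(h2[...,1]>100)
P=W2[t];print("side tag",len(P),P.mean(0),P.min(0),P.max(0))
E
```

```text
green block [0.4320882  0.14189232] [86.14442443847656, 104.70436096191406] 0.21380493060866382 0.66 0.030802250604875812
stripe [0.39873102 0.13542818 0.03126285]
yellow [0.56818518 0.16969963] [78.48907470703125, 92.77691650390625] -1.5275733263326405 0.6
green 113 [0.60226538 0.2710575  0.06542248] [0.59981227 0.23358498 0.06007349] [0.6055572  0.30852587 0.07068896]
yellow 130 [0.60693598 0.16958737 0.06553684] [0.60425017 0.13348582 0.06002434] [0.60941548 0.20857635 0.07074645]
red 131 [0.61123265 0.07176062 0.06587124] [0.60878367 0.0336544  0.06038672] [0.61431421 0.11053822 0.0706785 ]
tag line 0.042542208 -0.99909467 0.6051936 0.21636388 bay yaw 0.042555053
0.54 [(np.float64(0.1185), np.float64(0.1185), 1), (np.float64(0.2174), np.float64(0.2205), 9), (np.float64(0.3165), np.float64(0.3187), 13)]
0.55 [(np.float64(0.0191), np.float64(0.0209), 7), (np.float64(0.1169), np.float64(0.1217), 16), (np.float64(0.2159), np.float64(0.2222), 20), (np.float64(0.3157), np.float64(0.319), 14)]
0.56 [(np.float64(0.0203), np.float64(0.0233), 12), (np.float64(0.1169), np.float64(0.1232), 2
[... 281 characters left out ...]
17)]
0.58 [(np.float64(0.0217), np.float64(0.0247), 15), (np.float64(0.1169), np.float64(0.1232), 32), (np.float64(0.2165), np.float64(0.2247), 32), (np.float64(0.3166), np.float64(0.3201), 20)]
0.59 [(np.float64(0.0215), np.float64(0.0249), 19), (np.float64(0.1169), np.float64(0.1248), 26), (np.float64(0.2178), np.float64(0.2245), 31), (np.float64(0.2897), np.float64(0.3207), 30)]
0.6 [(np.float64(0.0214), np.float64(0.0249), 16), (np.float64(0.0568), np.float64(0.3199), 356)]
0.61 [(np.float64(0.0228), np.float64(0.1311), 107), (np.float64(0.2001), np.float64(0.3213), 127)]
side tag 379 [0.60235187 0.27726367 0.05868577] [0.59811585 0.23696027 0.04521122] [0.62880999 0.31237717 0.06897828]
```

play_rows([
  [[0, 0, 0], [0, 0, -0.95], -0.3],
  [[0, 0, 0], [0, 0, -0.95], -0.3],
  [[0, 0, 0], [0, 0, -0.95], -0.3],
  [[0, 0, 0], [0, 0, -0.95], -0.3],
  [[0, 0, 0], [0, 0, -0.95], -0.3],
  [[0, 0, 0], [0, 0, -0.95], -0.3],
  [[0, 0, 0], [0, 0, -0.95], -0.3],
  [[0, 0, 0], [0, 0, -0.95], -0.3],
  [[0, 0, 0], [0, 0, -0.95], -0.3],
  [[0, 0, 0], [0, 0, -0.95], -0.3],
  [[0.9, 1, 0], [0, 0, 0], -0.3],
  [[0.9, 1, 0], [0, 0, 0], -0.3],
  [[0.9, 1, 0], [0, 0, 0], -0.3],
  [[0.9, 1, 0], [0, 0, 0], -0.3],
  [[0.9, 1, 0], [0, 0, 0], -0.3],
  [[0.9, 1, 0], [0, 0, 0], -0.3],
  [[0.9, 1, 0], [0, 0, 0], -0.3],
  [[0.9, 1, 0], [0, 0, 0], -0.3],
  [[0.9, 1, 0], [0, 0, 0], -0.3],
  [[0.9, 1, 0], [0, 0, 0], -0.3],
], newtons=20)

```text
clock: 3.3
position: [0.418, -0.3099, 0.2454]
tool_rot: [3.141, 0.0, 1.788]
force: [0.5, 0.1, 0.5]
grip_width: 0.0557
finger_force: 0.0
```

play_rows([
  [[1, 0.3, 0], [0, 0, 0], -0.3],
  [[1, 0.3, 0], [0, 0, 0], -0.3],
  [[1, 0.3, 0], [0, 0, 0], -0.3],
  [[1, 0.3, 0], [0, 0, 0], -0.3],
  [[1, 0.3, 0], [0, 0, 0], -0.3],
  [[1, 0.3, 0], [0, 0, 0], -0.3],
  [[1, 0.3, 0], [0, 0, 0], -0.3],
  [[1, 0.3, 0], [0, 0, 0], -0.3],
  [[1, 0.3, 0], [0, 0, 0], -0.3],
  [[1, 0.3, 0.6], [0, 0, 0], -0.3],
  [[1, 0.3, 0.6], [0, 0, 0], -0.3],
  [[1, 0.3, 0.8], [0, 0, 0], -0.3],
  [[1, 0.3, 0.8], [0, 0, 0], -0.3],
  [[1, 0.3, 0.8], [0, 0, 0], -0.3],
  [[0.8, 0.2, 0.8], [0, 0, 0], -0.3],
  [[0, 0, 0.9], [0, 0, 0], -0.3],
  [[0, 0, 0.9], [0, 0, 0], -0.3],
  [[0, 0, 0.9], [0, 0, 0], -0.3],
  [[0, 0, 0.9], [0, 0, 0], -0.3],
  [[0, 0, 0.9], [0, 0, 0], -0.3],
])

```text
clock: 5.8
position: [0.4455, 0.0742, 0.0222]
tool_rot: [3.141, -0.0, 1.788]
force: [-0.5, 0.1, -0.4]
grip_width: 0.0554
finger_force: 0.0
```

```bash
python3 - <<'E'
from h import *
f=grab_frame("side");save(f,"side1.png")
E
```

```text
(no output)
```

View pics/side1.png

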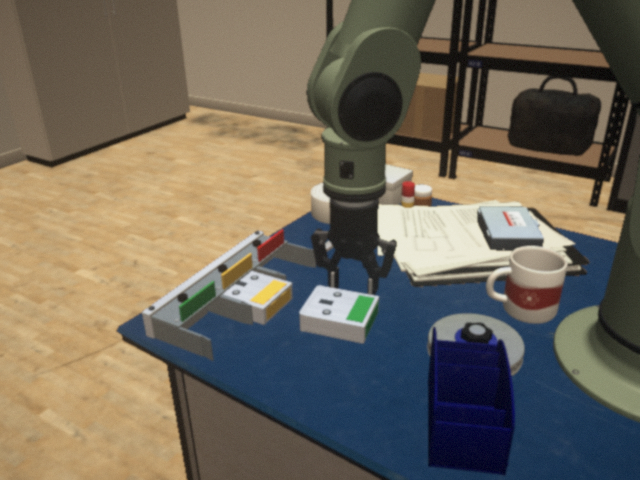

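play_rows([
  [[0.25, 0, 0], [0, 0, 0], -0.3],
  [[0.25, 0, 0], [0, 0, 0], -0.3],
  [[0.25, 0, 0], [0, 0, 0], -0.3],
  [[0.39, 0.07, 0], [0, 0, 0.1], -0.3],
  [[0.39, 0.07, 0], [0, 0, 0.1], -0.3],
  [[0.39, 0.07, 0], [0, 0, 0.1], -0.3],
  [[0.39, 0.07, 0], [0, 0, 0.1], -0.3],
  [[0.39, 0.07, 0], [0, 0, 0.1], -0.3],
  [[0.39, 0.07, 0], [0, 0, 0.1], -0.3],
  [[0.39, 0.07, 0], [0, 0, 0.1], -0.3],
  [[0.39, 0.07, 0], [0, 0, 0.1], -0.3],
  [[0.39, 0.07, 0], [0, 0, 0.1], -0.3],
])

```text
clock: 7.35
position: [0.4431, 0.1823, 0.0228]
tool_rot: [-3.142, -0.0, 1.652]
force: [-0.8, -2.6, 2.1]
grip_width: 0.0554
finger_force: 1.3
```

```bash
cat >> h.py <<'E'
def col():
    # block pose by height in top view, connected region near stripe; in bay frame too
    f=grab_frame("side");
B=np.array([.541,.2683]);YAW=.044
def bayframe(c):
    d=np.array(c)-B;return np.array([d[0]*np.cos(YAW)+d[1]*np.sin(YAW),-d[0]*np.sin(YAW)+d[1]*np.cos(YAW)])
E
python3 - <<'E'
from h import *
f,W,m,c,s,a,p=block();print(c,s,a,p,bayframe(c));save(f,"top2.png");print(bot.observe()["position"],bot.observe()["tool_rot"])
f,W,m,c,s,a,p=block("side");print("side",c,s,a,p)
E
```

```text
Traceback (most recent call last):
  File "h.py", line 11, in block
    m=R[0]["mask"]; m=cv2.dilate(m.astype(np.uint8),np.ones((5,5)))>0
      ~^^^
IndexError: list index out of range
```

```bash
python3 - <<'E'
from h import *
f,W,m,c,s,a,p=block("side");print("side",c,s,a,p,bayframe(c));save(f,"side2.png")
E
```

```text
side [0.4400737 0.2337294] [100.78351593017578, 106.86829376220703] 0.08399719101267042 0.93 [-0.10234923 -0.03009782]
```

View pics/side2.png

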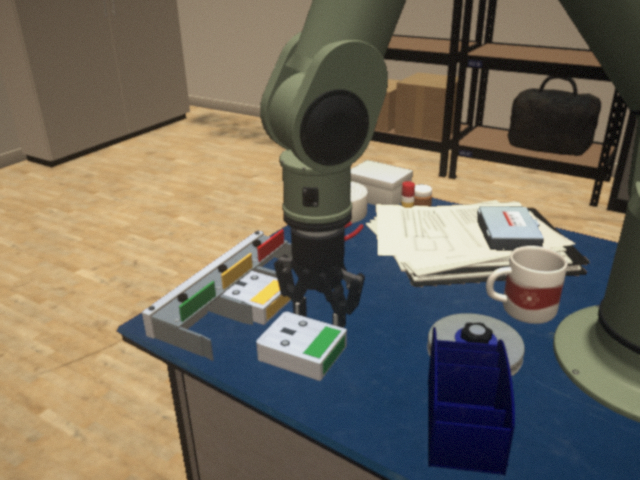

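play_rows([
  [[0.28, 0.03, 0], [0, 0, 0.06], -0.3],
  [[0.28, 0.03, 0], [0, 0, 0.06], -0.3],
  [[0.28, 0.03, 0], [0, 0, 0.06], -0.3],
  [[0.28, 0.02, 0], [0, 0, 0.07], -0.3],
  [[0, 0, 0], [0, 0, 0], -0.3],
  [[-0.4, 0, 0], [0, 0, 0], -0.3],
  [[-0.6, 0, 0], [0, 0, 0], -0.3],
  [[0, 0, -1], [0, 0, 0], -0.3],
  [[0, 0, -1], [0, 0, 0], -0.3],
  [[0, 0, -1], [0, 0, 0], -0.3],
  [[-1, -1, -1], [0, 0, 0], -0.3],
  [[-1, -1, 0], [0, 0, 0], -0.3],
  [[-1, -1, 0], [0, 0, 0], -0.3],
])

```text
clock: 9.18
position: [0.3726, 0.1044, 0.123]
tool_rot: [3.141, 0.0, 1.614]
force: [0.1, -0.4, -0.3]
grip_width: 0.0553
finger_force: 0.0
```

```bash
python3 - <<'E'
from h import *
print(bot.observe()["position"],bot.observe()["tool_rot"])
for cam in("top","side"):
    f=grab_frame(cam);save(f,cam+"3.png")
    try:
        f,W,m,c,s,a,p=block(cam,f=f);print(cam,c,s,a,p,bayframe(c))
    except IndexError: print(cam,"none")
E
```

```text
[0.37264173 0.10439117 0.12302435] [3.14093563e+00 4.75439138e-04 1.61386913e+00]
top [0.4419993  0.26537793] [87.20417785644531, 104.63209533691406] 0.04155012333995507 0.95 [-0.09903341  0.00143538]
side [0.44197272 0.26694818] [88.82585906982422, 107.319580078125] 0.050906802773623014 0.73 [-0.0989909   0.00300528]
```

play_rows([
  [[0, 0, 0], [0, 0, -0.95], -0.3],
  [[0, 0, 0], [0, 0, -0.95], -0.3],
  [[0, 0, 0], [0, 0, -0.95], -0.3],
  [[0, 0, 0], [0, 0, -0.95], -0.3],
  [[0, 0, 0], [0, 0, -0.95], -0.3],
  [[0, 0, 0], [0, 0, -0.95], -0.3],
  [[0, 0, 0], [0, 0, -0.95], -0.3],
  [[0, 0, 0], [0, 0, -0.95], -0.3],
  [[0, 0, 0], [0, 0, -0.95], -0.3],
  [[0, 0, 0], [0, 0, -0.95], -0.3],
  [[0, 0, 0], [0, 0, -0.95], -0.3],
  [[0, 0.9, 0], [0, 0, 0], -0.3],
  [[0, 0.9, 0], [0, 0, 0], -0.3],
  [[0, 0.9, 0], [0, 0, 0], -0.3],
  [[0, 0.9, 0], [0, 0, 0], -0.3],
  [[0, 0.9, 0], [0, 0, 0], -0.3],
  [[0, 0.9, 0], [0, 0, 0], -0.3],
  [[0, 0.9, 0], [0, 0, 0], -0.3],
])

```text
clock: 11.62
position: [0.3674, 0.265, 0.1227]
tool_rot: [3.141, 0.0, -3.101]
force: [-0.0, 0.2, -1.2]
grip_width: 0.0556
finger_force: 0.0
```

play_rows([
  [[0.1, -0.12, 0.8], [0, 0, -0.03], -0.3],
  [[0, 0, 0.8], [0, 0, 0], -0.3],
  [[0, 0, 0.8], [0, 0, 0], -0.3],
  [[0, 0, 0.8], [0, 0, 0], -0.3],
  [[0, 0, 0.8], [0, 0, 0], -0.3],
  [[0, 0, 0], [0, 0, 0], -0.3],
  [[-0.25, 0, 0], [0, 0, 0], -0.3],
  [[-0.25, 0, 0], [0, 0, 0], -0.3],
  [[-0.25, 0, 0], [0, 0, 0], -0.3],
  [[-0.3, 0, 0], [0, 0, 0], -0.3],
  [[-0.3, 0, 0], [0, 0, 0], -0.3],
  [[-0.3, 0, 0], [0, 0, 0], -0.3],
  [[-0.3, 0, 0], [0, 0, 0], -0.3],
  [[-0.3, 0, 0], [0, 0, 0], -0.3],
  [[0, 0, 0], [0, 0, 0], -0.3],
])

```text
clock: 13.5
position: [0.4215, 0.2633, 0.0227]
tool_rot: [3.141, 0.001, -3.097]
force: [0.6, -0.7, -0.1]
grip_width: 0.056
finger_force: 0.0
```

```bash
python3 - <<'E'
from h import *
print(bot.observe()["force"],bayframe(bot.observe()["position"][:2]))
for cam in("top","side"):
    f=grab_frame(cam);save(f,cam+"4.png")
    try:
        f,W,m,c,s,a,p=block(cam,f=f);print(cam,c,s,a,p,bayframe(c))
    except IndexError: print(cam,"none")
E
```

```text
[ 0.6408983  -0.74169016 -0.08286943] [-0.11957881  0.00023931]
top [0. 0.] [0.0, 0.0] 0.0 0.68 [-0.55227779 -0.24424401]
side [0.48526859 0.26240576] [101.53138732910156, 123.92194366455078] 0.06204803316423942 0.79 [-0.05593674 -0.00343714]
```

View pics/side4.png

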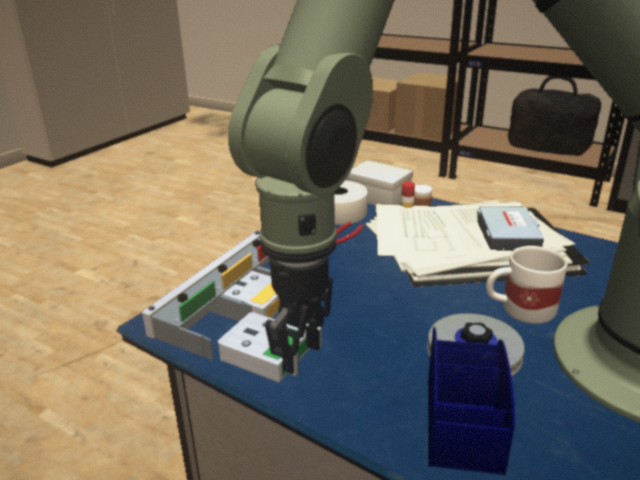

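```bash
cat >> h.py <<'E'
def edge():
    f=grab_frame("side");W=world(f);ok=(f["depth"]>0)
    d=W[...,:2]-B;bx=d[...,0]*np.cos(YAW)+d[...,1]*np.sin(YAW);by=-d[...,0]*np.sin(YAW)+d[...,1]*np.cos(YAW)
    # side face of block: points 8..26 mm high on the +y side
    q=ok&(W[...,2]>.008)&(W[...,2]<.026)&(by>.03)&(by<.06)&(bx>-.14)&(bx<-.008)
    P=np.c_[bx[q],by[q]].astype(np.float32);vx,vy,x0,y0=cv2.fitLine(P,cv2.DIST_HUBER,0,.01,.01).ravel()
    print("face n",len(P),"mid",x0,"y",y0,"rel yaw",np.arctan(vy/vx),"x range",np.percentile(P[:,0],[1,99]))
    q=ok&(W[...,2]>.008)&(W[...,2]<.037)&(by>.046)&(by<.065)&(bx>.02)&(bx<.1)
    if q.any(): print("wall outer y",np.median(by[q]),q.sum(),bx[q].min())
E
python3 - <<'E'
from h import *
edge()
E
```

```text
face n 697 mid -0.057690583 y 0.04505321 rel yaw 0.006310892 x range [-0.13086613 -0.00928727]
wall outer y 0.050764794468005116 640 0.020121164456925248
```

play_rows([
  [[-0.2, -0.01, 0], [0, 0, 0], -0.3],
  [[-0.2, -0.01, 0], [0, 0, 0], -0.3],
  [[-0.2, -0.01, 0], [0, 0, 0], -0.3],
  [[-0.2, -0.01, 0], [0, 0, 0], -0.3],
  [[-0.2, 0, 0], [0, 0, 0], -0.3],
  [[-0.2, 0, 0], [0, 0, 0], -0.3],
])

```text
clock: 14.5
position: [0.4511, 0.2637, 0.0228]
tool_rot: [-3.142, -0.0, -3.096]
force: [-3.2, 0.0, 2.5]
grip_width: 0.0554
finger_force: 1.7
```

```bash
python3 - <<'E'
from h import *
edge();s=bot.observe();print(bayframe(s["position"][:2]),s["force"],s["tool_rot"])
E
```

```text
face n 496 mid -0.05014995 y 0.043550465 rel yaw 0.030155143 x range [-0.10038799 -0.00937402]
wall outer y 0.050823898611085556 641 0.020036933405617578
[-0.08935939 -0.00074148] [-0.08417034  0.04660096  0.41111252] [ 3.14155516e+00  3.97529883e-04 -3.09641872e+00]
```

play_rows([
  [[-0.2, 0, 0], [0, 0, 0], -0.3],
  [[-0.2, 0, 0], [0, 0, 0], -0.3],
  [[-0.2, 0, 0], [0, 0, 0], -0.3],
  [[-0.2, 0, 0], [0, 0, 0], -0.3],
  [[-0.2, 0, 0], [0, 0, 0], -0.3],
  [[-0.16, 0, 0], [0, 0, 0], -0.3],
])

```text
clock: 15.3
position: [0.4801, 0.265, 0.0228]
tool_rot: [3.142, -0.0, -3.096]
force: [-2.0, 0.0, 0.2]
grip_width: 0.0555
finger_force: 1.0
```

play_rows([
  [[-0.05, 0, 0], [0, 0, 0], -0.3],
  [[-0.05, 0, 0], [0, 0, 0], -0.3],
  [[-0.05, 0, 0], [0, 0, 0], -0.3],
  [[-0.05, 0, 0], [0, 0, 0], -0.3],
  [[-0.05, 0, 0], [0, 0, 0], -0.3],
  [[-0.05, 0, 0], [0, 0, 0], -0.3],
  [[-0.05, 0, 0], [0, 0, 0], -0.3],
  [[-0.05, 0, 0], [0, 0, 0], -0.3],
])

```text
clock: 16.3
position: [0.4898, 0.2655, 0.0228]
tool_rot: [3.142, -0.0, -3.096]
force: [-0.3, -0.0, -1.2]
grip_width: 0.0556
finger_force: 0.7
```

```bash
python3 - <<'E'
from h import *
edge();s=bot.observe();print(bayframe(s["position"][:2]),s["force"],s["tool_rot"])
E
```

```text
face n 272 mid -0.039093457 y 0.040318295 rel yaw 0.20095606 x range [-0.06171283 -0.00920876]
wall outer y 0.050781542460803214 637 0.020018875030050648
[-0.0511009  -0.00055744] [-1.20230933 -0.88470004  0.16074497] [ 3.14151225e+00  1.15024155e-04 -3.09606257e+00]
```

play_rows([
  [[-0.03, 0, 0], [0, 0, 0], -0.3],
  [[-0.03, 0, 0], [0, 0, 0], -0.3],
  [[-0.03, 0, 0], [0, 0, 0], -0.3],
  [[-0.03, 0, 0], [0, 0, 0], -0.3],
])

```text
clock: 16.85
position: [0.4927, 0.2656, 0.0228]
tool_rot: [3.142, -0.0, -3.096]
force: [-2.3, -0.8, -0.4]
grip_width: 0.0554
finger_force: 1.0
```

play_rows([
  [[-0.02, 0, 0], [0, 0, 0], -0.3],
  [[-0.02, 0, 0], [0, 0, 0], -0.3],
  [[-0.02, 0, 0], [0, 0, 0], -0.3],
  [[-0.02, 0, 0], [0, 0, 0], -0.3],
])

```text
clock: 17.35
position: [0.4948, 0.2658, 0.0228]
tool_rot: [3.142, 0.0, -3.096]
force: [-2.0, -0.6, 0.4]
grip_width: 0.0552
finger_force: 1.1
```

play_rows([
  [[-0.016, 0, 0], [0, 0, 0], -0.3],
  [[-0.016, 0, 0], [0, 0, 0], -0.3],
  [[-0.016, 0, 0], [0, 0, 0], -0.3],
  [[-0.016, 0, 0], [0, 0, 0], -0.3],
])

```text
clock: 17.85
position: [0.4963, 0.2658, 0.0228]
tool_rot: [3.142, 0.0, -3.096]
force: [-2.7, 0.4, 0.9]
grip_width: 0.0555
finger_force: 1.2
```

play_rows([
  [[-0.016, 0, 0], [0, 0, 0], -0.3],
  [[-0.016, 0, 0], [0, 0, 0], -0.3],
  [[-0.016, 0, 0], [0, 0, 0], -0.3],
  [[-0.016, 0, 0], [0, 0, 0], -0.3],
])

```text
clock: 18.35
position: [0.4979, 0.2659, 0.0228]
tool_rot: [3.142, 0.0, -3.096]
force: [-3.0, 1.0, 0.7]
grip_width: 0.0556
finger_force: 1.3
```

play_rows([
  [[-0.016, 0, 0], [0, 0, 0], -0.3],
  [[-0.016, 0, 0], [0, 0, 0], -0.3],
  [[-0.016, 0, 0], [0, 0, 0], -0.3],
  [[-0.016, 0, 0], [0, 0, 0], -0.3],
])

```text
clock: 18.85
position: [0.4995, 0.2659, 0.0228]
tool_rot: [-3.142, -0.0, -3.096]
force: [-2.7, -0.2, 0.7]
grip_width: 0.0556
finger_force: 1.4
```

play_rows([
  [[-0.016, 0, 0], [0, 0, 0], -0.3],
  [[-0.016, 0, 0], [0, 0, 0], -0.3],
  [[-0.016, 0, 0], [0, 0, 0], -0.3],
  [[-0.016, 0, 0], [0, 0, 0], -0.3],
])

```text
clock: 19.35
position: [0.5011, 0.266, 0.0228]
tool_rot: [-3.142, -0.0, -3.096]
force: [-2.2, -0.8, 2.1]
grip_width: 0.0553
finger_force: 1.4
```

play_rows([
  [[-0.016, 0, 0], [0, 0, 0], -0.3],
  [[-0.016, 0, 0], [0, 0, 0], -0.3],
  [[-0.016, 0, 0], [0, 0, 0], -0.3],
  [[-0.016, 0, 0], [0, 0, 0], -0.3],
])

```text
clock: 19.85
position: [0.5027, 0.2661, 0.0228]
tool_rot: [-3.142, -0.0, -3.096]
force: [-2.7, 0.4, 1.3]
grip_width: 0.0558
finger_force: 1.4
```

play_rows([
  [[-0.016, 0, 0], [0, 0, 0], -0.3],
  [[-0.016, 0, 0], [0, 0, 0], -0.3],
  [[-0.016, 0, 0], [0, 0, 0], -0.3],
  [[-0.016, 0, 0], [0, 0, 0], -0.3],
])

```text
clock: 20.35
position: [0.5043, 0.2662, 0.0228]
tool_rot: [3.142, -0.0, -3.096]
force: [-2.9, 0.0, 1.8]
grip_width: 0.0556
finger_force: 1.5
```

play_rows([
  [[-0.016, 0, 0], [0, 0, 0], -0.3],
  [[-0.016, 0, 0], [0, 0, 0], -0.3],
  [[-0.016, 0, 0], [0, 0, 0], -0.3],
  [[-0.016, 0, 0], [0, 0, 0], -0.3],
])

```text
clock: 20.85
position: [0.5059, 0.2662, 0.0228]
tool_rot: [3.142, 0.0, -3.096]
force: [-2.9, 0.0, 2.1]
grip_width: 0.0555
finger_force: 1.5
```

play_rows([
  [[-0.016, 0, 0], [0, 0, 0], -0.3],
  [[-0.016, 0, 0], [0, 0, 0], -0.3],
  [[-0.016, 0, 0], [0, 0, 0], -0.3],
  [[-0.016, 0, 0], [0, 0, 0], -0.3],
])

```text
clock: 21.35
position: [0.5075, 0.2663, 0.0228]
tool_rot: [-3.142, -0.0, -3.096]
force: [-3.6, 0.7, 3.4]
grip_width: 0.0554
finger_force: 1.9
```

play_rows([
  [[-0.016, 0, 0], [0, 0, 0], -0.3],
  [[-0.016, 0, 0], [0, 0, 0], -0.3],
  [[-0.016, 0, 0], [0, 0, 0], -0.3],
])

```text
clock: 21.72
position: [0.5087, 0.2664, 0.0228]
tool_rot: [3.142, -0.0, -3.096]
force: [-4.1, -0.9, 1.3]
grip_width: 0.0554
finger_force: 2.1
```

play_rows([
  [[-0.016, 0, 0], [0, 0, 0], -0.3],
  [[-0.016, 0, 0], [0, 0, 0], -0.3],
  [[-0.016, 0, 0], [0, 0, 0], -0.3],
])

```text
clock: 22.1
position: [0.5099, 0.2664, 0.0228]
tool_rot: [3.142, -0.0, -3.096]
force: [-4.1, 0.3, 2.0]
grip_width: 0.0554
finger_force: 2.3
```

play_rows([
  [[-0.016, 0, 0], [0, 0, 0], -0.3],
  [[-0.016, 0, 0], [0, 0, 0], -0.3],
  [[-0.016, 0, 0], [0, 0, 0], -0.3],
])

```text
clock: 22.48
position: [0.5106, 0.2665, 0.0228]
tool_rot: [-3.141, -0.001, -3.096]
force: [-9.1, -1.0, 6.3]
grip_width: 0.0556
finger_force: 4.7
```

play_rows([
  [[-0.012, 0, 0], [0, 0, 0], -0.3],
  [[0, 0, 0], [0, 0, 0], -0.3],
])

```text
clock: 22.72
position: [0.5107, 0.2665, 0.0228]
tool_rot: [-3.141, -0.001, -3.096]
force: [-10.0, -0.9, 6.0]
grip_width: 0.0556
finger_force: 4.9
```

It has gone solid: about 10 N with no further travel. Now I'll back straight off, rise, and check.

play_rows([
  [[0.02, 0, 0], [0, 0, 0], -0.3],
  [[0.04, 0, 0], [0, 0, 0], -0.3],
  [[0.2, 0, 0], [0, 0, 0], -0.3],
  [[0.6, 0, 0], [0, 0, 0], -0.3],
  [[0.8, 0, 0], [0, 0, 0], -0.3],
  [[0.3, 0, -1], [0, 0, 0], -0.3],
  [[0, 0, -1], [0, 0, 0], -0.3],
  [[0, 0, -1], [0, 0, 0], -0.3],
  [[0, 0, -1], [0, 0, 0], -0.3],
  [[0, -1, -1], [0, 0, 0], -0.3],
  [[0, -1, 0], [0, 0, 0], -0.3],
  [[0, -1, 0], [0, 0, 0], -0.3],
  [[0, -1, 0], [0, 0, 0], -0.3],
  [[0, -1, 0], [0, 0, 0], -0.3],
  [[0, -1, 0], [0, 0, 0], -0.3],
  [[0, -1, 0], [0, 0, 0], -0.3],
  [[0, 0, 0], [0, 0, 0], -0.3],
])

```text
clock: 24.85
position: [0.4698, 0.0877, 0.1476]
tool_rot: [-3.14, -0.0, -3.098]
force: [0.7, 0.2, -0.3]
grip_width: 0.0553
finger_force: 0.0
```

```bash
python3 - <<'E'
from h import *
f=grab_frame("top");save(f,"top5.png");W=world(f)
d=W[...,:2]-B;bx=d[...,0]*np.cos(YAW)+d[...,1]*np.sin(YAW);by=-d[...,0]*np.sin(YAW)+d[...,1]*np.cos(YAW)
q=(f["depth"]>0)&(abs(W[...,2]-.032)<.007)&(bx>-.06)&(bx<-.006)&(abs(by)<.06)
P=np.c_[bx[q],by[q]];print(len(P),P.min(0),P.max(0),cv2.minAreaRect((P*1000).astype(np.float32)))
# rear edge angle and side edges by pixel slices
ys=np.arange(-.036,.036,.006);r=[P[abs(P[:,1]-y)<.003][:,0].min() for y in ys];print("rear",np.mean(r),"rel yaw",-np.polyfit(ys,r,1)[0])
print({k:bot.observe()[k] for k in("clock","force","position")})
for t in("yellow_block","pliers"):
    r=regions_of(t,"top")[0];m=r["mask"]&(f["depth"]>0);print(t,r["box"],np.median(W[m],0))
E
```

```text
528 [-0.02043424 -0.05792342] [-0.0060042   0.04413006] ((-13.23748779296875, -6.892448425292969), (14.399194717407227, 102.05559539794922), 0.08960610628128052)
rear -0.020016647241031933 rel yaw 0.0007102188758109264
{'clock': 24.9, 'force': array([ 0.09548299,  0.2892096 , -1.12757251]), 'position': array([0.46988382, 0.08901591, 0.14775201])}
yellow_block [235.5, 192.6, 275.9, 229.8] [0.58915777 0.19334567 0.03087069]Traceback (most recent call last):
  File "<stdin>", line 10, in <module>
IndexError: list index out of range
```

View pics/top5.png

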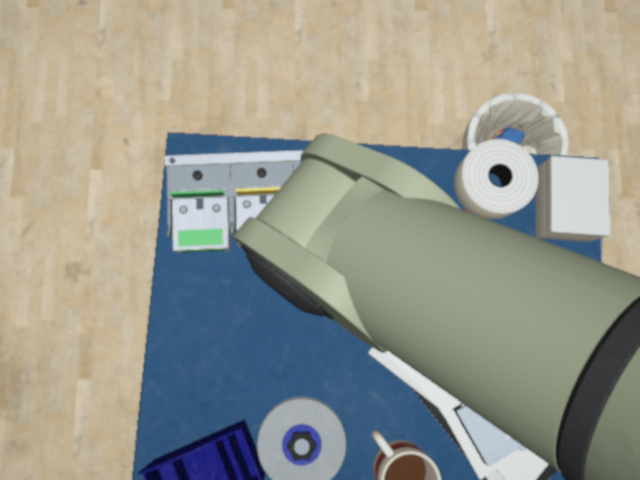

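The top view shows the green-striped block straight in the green bay at ~(200,222). Its nose is about 84 mm in and it's in line with the bay. The tool is clear, and the part of the yellow block the arm leaves in view is where it was. I'm handing in.

```bash
python3 -c "
from workcell import bot
print(bot.job_done())"
```

```text
the job is handed in; nothing more can be done
None
```

The green-marked block is in the green-tagged bay, nose about 84 mm in and in line, pressed until it went solid at about 10 N; the job is handed in but returned no verdict, and the arm blocked the final view of the pliers and part of the yellow block, so I could not fully re-check them.

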